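# Drop the drilling template over its locating pins and lock it

### The arm

A 6-joint arm with a two-finger parallel gripper is mounted at the origin on the work surface. World frame = base frame: x ahead of the robot, y to its left, z up, the work surface at z = 0. Lengths are in m, angles in rad, forces in N, time in s.
With the tool pointing down it reaches from about 0.425 to 0.95 m from the base axis. Payload 3.5 kg.
Tool frame: the origin (TCP) lies on the centre line of the jaws, within the pads' length; the fingertips stand 17 mm ahead of it and the grasp point (between the pads) lies 2 mm behind it; z points along the fingers, y is the line along which they close (so a half turn about z gives the same grasp; the last joint's range is limited). The gripper opens to 85 mm and grips with 20 to 120 N. Pads are 22 mm wide; open, the fingers measure 114 mm over their backs; the gripper's body (76 mm by 85 mm) begins 54 mm behind the grasp point. The pads swing forward as they close: fully open they stand 13 mm farther back than shut.
Start: joints at [-1.353, 0.286, 1.577, -0, 1.279, -0.15], TCP at [0.243, -0.63, 0.248] pointing down, gripper open.
Joint ranges: [-2.77, 2.77], [-0.9, 2.22], [0.21, 2.48], [-1.53, 4.67], [0.24, 2.81], [-2.84, 2.84]. Speed limits (rad/s): [2.79, 2.79, 3.14, 3.14, 3.14, 3.14].

### API

Orientations are given as a unit quaternion [x, y, z, w].
In Python, from plant import ctrl gives the robot as it stands. The module is installed in compiled form; this text tells all that it offers.
- The arm moves only by the tool drive_tool, never from a script. Its argument "moves" is a list of rows, each a list of 3 entries, a list of its own where there are three numbers: the turn, a rotation vector about the tool's x, y, z in rad, then the shift along the tool's x, y, z in m, then the finger opening in m, from 0 to 0.0854. A call has 1 to 5 rows; each row shifts and turns the commanded pose from where the row before left it, along the tool's axes as they then stand; what a row does not reach is not made up. A row lasts 1/8 s, in which the tool goes at most 62.5 mm and 10.7 degrees, less where a joint would pass 70% of its speed; a pose out of reach is approached as far as the arm can. A call with a gripper value outside its range is refused whole. The fingers move at their own pace and stop on an object; "grip_force" is the grip in N (left out, the last holds). Time passes only in rows, so rows that do not move let the fingers close. It gives the time, the measured TCP pose, the force, the opening and the grip force at its end, in the units of the state.
- ctrl.get_state(): the state, without advancing time (a new reading comes with each control period).
- ctrl.read_camera(name): name is "side" or "top" or "wrist"; returns a dict with "image" (384x512x3 uint8, red, green, blue), "fx", "fy", "cx", "cy" (pixels), "R" (3x3) and "t" (3): a world point X has camera coordinates R X + t. Camera axes: x right, y down, z forward; pixel columns grow to the right and rows downward; lengths in m; the calibration is good to about 2 mm. A picture is of the moment at which its call begins. There is no depth.
- ctrl.sign_off(): hands the job in; it is judged then, once.
The state is a dict: "time": time; "qpos": joint angles; "dq": joint speeds; "joint_efforts": joint torques, N m; "eef_pos": TCP position; "tcp_rot": TCP orientation; "contact_force": force on the tool from outside, world axes, zero at the start; "wrist_torque": the same for the moment, N m; "opening": opening from 0.0 (shut) to 1.0 (fully open); "finger_force": force on a finger pad.
Only numpy, scipy, OpenCV 4.12 (cv2) and the standard library are available. Lean on these libraries where they do the work, as an engineer would, in place of code of your own. Each camera call takes 0.05 s, during which the arm holds its last target. There are 200 camera calls.

### The job

Pick the aluminium drilling template up by its wooden grip bar and lay it on the drilling jig, edge along the fence and its two big holes at the end away from the robot; slide it gently, by feel, until both holes drop over the two steel locating pins and the plate lies flat on the deck, and let go of it. Then swing the wooden turn-button across, square to the fence, over the template to hold it down. Never force the template against the jig, and leave everything else on the bench alone.

Things in the scene. Friction and masses are not known exactly. Their poses are not given: they have to be found in the camera images.
- jig: Drilling jig fixed to the bench: plywood board 280 x 225 x 18 mm (its middle 16 mm to -y of the origin) with a flat pine deck 256 (x) x 198 (y) mm on it, top 40 mm above the bench. Origin on the bench. +x points away from the robot (within 0.25 rad), +y left. A fence runs along the deck's +y edge; two steel locating pins stand on the deck
- jig_seat (a point): point on the deck's top at jig x = -18, y = 0 mm, axes as the jig's. The seated template's origin is here if the pins stand at their nearest place, else up to 36 mm further along +x. In y it seats at 0 within about 1 mm
- fence_mid (a point): middle of the inner (-y) face of the wooden fence at deck height: jig x = 0, y = +65.7 mm. Fence 256 mm long, 18 mm thick, top 22 mm above the deck. A template whose +y edge touches it has its origin at y = +0.7 mm and drops over the pins when slid along it; several mm off the fence it does not
- pins_near (a point): deck point midway between the NEAREST places the pins can have (jig x = 17, y = 0 mm). Pins: steel, 8 mm dia, 10 mm tall above the deck, tips chamfered to 5 mm, at y = +40 and -40 mm. They sit on a clamped carrier and were left together anywhere from 0 to 36 mm beyond this x. Their real place is not measured: it shows roughly in a picture and must be found by sliding
- template: Aluminium drilling template, loose, 0.28 to 0.52 kg, flat on the bench at first: plate 180 (x) x 130 (y) x 6 mm, origin at the centre of its underside, z up. It goes on with x and y the same way as the jig's. Let go on the pins with its holes off them it rests tilted 5 deg on pin tips and rear edge; slid on (2 to 10 N) it drops flat by its own weight where the holes meet the pins, which then stop it
- template_hole (a point): mouth of the template's round locating hole, 10.5 mm dia, right through, at x = +35, y = +40, z = +6 mm in its frame. The other locating hole is a slot 10.5 (x) by 13.5 mm (y) at x = +35, y = -40 mm. The small dark drill bushes do not take the pins
- grip_top (a point): centre of the top of the template's upright wooden grip bar, 46 mm above the template's origin. The bar is 18 mm thick (along x), 70 mm long (along y), stands 40 mm above the plate over its centre of mass
- turnbutton (a joint): angle (rad) of the dark wooden turn-button, a flat bar 84 x 18 x 10 mm on an upright pivot at jig x = -45, y = -95 mm, underside 48 mm above the bench, just clear of a seated template. 0: points to jig -x, clear of the template; grows clockwise from above; 1.57: points to jig +y, across the plate (stop at 1.65). Starts between -0.5 and 0.15; stays where left
- turn_peg (a point): centre of the top of the upright round wooden peg on the turn-button: 14 mm dia, 36 mm tall above the bar, 60 mm from the pivot, top 94 mm above the bench. Push it sideways (about 1 N) or pinch it
- glue: white glue bottle, 64 mm dia, 170 mm tall; origin under its base. Leave it alone
- pencil_pot: open steel pot, 72 mm dia, 90 mm tall; origin under its base. Leave it alone
- offcut: pine offcut 110 x 45 x 20 mm; origin under its centre. Leave it alone
- sanding_block: cork sanding block 110 x 60 x 35 mm, lying in front of the robot; origin under its centre. Leave it alone
- try_square: try square: wooden stock 20 x 110 x 16 mm, steel blade 150 mm long along its +x; origin under the stock. Leave it alone
- screwdriver: screwdriver lying on the bench. Leave it alone
- hammer: hammer lying on the bench. Leave it alone
Mind the look-alikes: they are no part of the job. Of the things that look like the template, the middle-sized one is meant.

How it is judged:
On the way, in this order (a step that is already met when the one before it is completed fails the run):
1. the template is down over both pins, flat on the deck, at rest and let go (z of template in the frame of jig_seat between -0.003 and 0.002 m and angle between template's own z axis and vertical below 0.02 rad and x of template in the frame of jig_seat between -0.004 and 0.04 m and y of template in the frame of jig_seat between -0.005 and 0.005 m and angle between the x axis of template and the x axis of jig, either way round below 0.06 rad and linear speed of template below 0.01 m/s and angular speed of template below 0.1 rad/s and contact force between the fingers and template below 0.3 N and x of template_hole in the frame of jig_seat above 0.02 m), for 0.2 s.
2. the turn-button is swung across the seated template (z of template in the frame of jig_seat between -0.003 and 0.002 m and angle between template's own z axis and vertical below 0.02 rad and x of template in the frame of jig_seat between -0.004 and 0.04 m and y of template in the frame of jig_seat between -0.005 and 0.005 m and angle between the x axis of template and the x axis of jig, either way round below 0.06 rad and value of joint turnbutton above 1.35 rad and x of template_hole in the frame of jig_seat above 0.02 m), for 0.2 s.
At the end, for the whole second after the job is handed in: The template lies flat on the deck over the pins (underside within 2 mm, tilt under 0.02 rad, origin -4 to +40 mm in x and within 5 mm in y of the seat point, square within 0.06 rad), at rest and released; the turn-button stands across it at 1.35 rad or more, at rest (all of step 2 and linear speed of template below 0.01 m/s and angular speed of template below 0.1 rad/s and contact force between the fingers and template below 0.3 N and velocity of joint turnbutton below 0.1 rad/s); the robot touches nothing.
It fails at once if the template is forced against the jig or its pins (over 35 N) (contact force between template and jig above 35 N).
It fails at once if a bystander is moved by more than 25 mm (distance of any of glue, pencil_pot, offcut, sanding_block, try_square, screwdriver, hammer from where it was at the start of the episode above 0.025 m).
It also fails if it takes over 64 s, if anything falls off the work surface, if the arm or the gripper's body presses on something with over 40 N, if the wrist force passes 120 N, or if a joint passes its speed limit or range.

## Working session

There is one attempt and no reset: what is moved stays moved. The work goes in short steps, Python scripts to look and compute and a tool call to move; the robot and the scene stay as the last step left them, time stands still between calls to the robot, and variables do not carry over. Pictures are saved under pics/ and viewed, at most 10 in all, crops included, and the job is handed in when it is done.

Besides the shell and the picture viewer there is one more tool, called after "Call:" as a command line: name --argument value ..., lists and objects as JSON in quotes. drive_tool: Moves the arm, as the interface text tells. Its arguments: {"type":"object","properties":{"moves":{"type":"array","items":{"type":"array"}},"grip_force":{"type":"number"}},"required":["moves"]}

```bash
mkdir -p pics
cat > h.py <<'E'
import numpy as np,cv2,json
from plant import ctrl
def shot(n,f):
    c=ctrl.read_camera(n); cv2.imwrite(f'pics/{f}.png',cv2.cvtColor(c['image'],cv2.COLOR_RGB2BGR))
    np.savez(f'pics/{f}.npz',**{k:np.array(c[k]) for k in c}); return c
def ray(f,u,v,z):
    c=np.load(f'pics/{f}.npz'); R,t=c['R'],c['t']
    d=R.T@np.array([(u-c['cx'])/c['fx'],(v-c['cy'])/c['fy'],1]); o=-R.T@t
    return o+d*(z-o[2])/d[2]
def proj(f,X):
    c=np.load(f'pics/{f}.npz'); p=c['R']@np.array(X)+c['t']
    return np.array([c['fx']*p[0]/p[2]+c['cx'],c['fy']*p[1]/p[2]+c['cy']])
E
python3 - <<'E'
from h import *
a=shot('top','top0');b=shot('side','side0')
for c in(a,b): print(-c['R'].T@c['t'],c['R'],c['fx'])
s=ctrl.get_state();print(s)
E
```

```text
[ 0.22017606 -0.09910868  1.48089236] [[ 0.02631716 -0.99964701 -0.00364168]
 [-0.98200176 -0.02517071 -0.187187  ]
 [ 0.18702926  0.00850236 -0.98231755]] 465.71756392266127
[0.16896842 1.21885681 1.37409745] [[-0.97479509 -0.22201341 -0.02201297]
 [-0.1371703   0.6742259  -0.72567468]
 [ 0.17595122 -0.70436459 -0.68768575]] 496.78441840004626
{'time': 0.1, 'qpos': array([-1.35298251e+00,  2.87101850e-01,  1.57800408e+00, -1.02556917e-05,
        1.27860767e+00, -1.49984412e-01]), 'dq': array([ 0.00266832, -0.00035555, -0.00483329,  0.0005601 , -0.00063259,
        0.0002635 ]), 'joint_efforts': array([ 6.83264698e-04, -4.07295942e+01, -2.93699920e+01, -1.40928810e-04,
        3.43593747e-03,  2.55695667e-06]), 'eef_pos': array([ 0.24261962, -0.62930169,  0.2470833 ]), 'tcp_rot': array([ 9.83137335e-01,  1.82865675e-01, -4.08648557e-05, -1.05969706e-03]), 'contact_force': array([ 0.66668574,  0.93432875, -0.42580347]), 'wrist_torque': array([-0.00944161, -0.02375146, -0.01266701]), 'finger_force': 0.0, 'opening': 1.0010631057375903}
```

```bash
python3 -c "
import cv2
a=cv2.imread('pics/top0.png');cv2.imwrite('pics/top0b.png',cv2.resize(a,(800,600),interpolation=cv2.INTER_CUBIC))"
```

```text
(no output)
```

View pics/top0b.png

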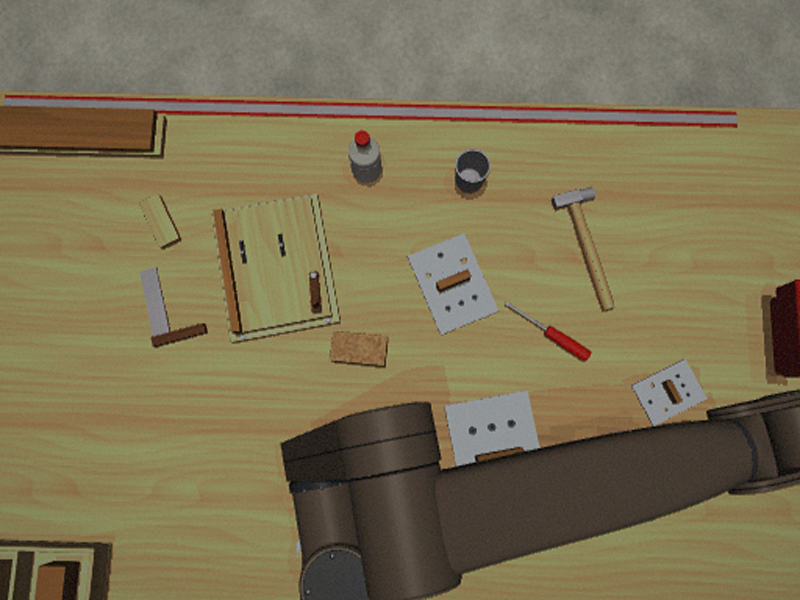

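View pics/side0.png

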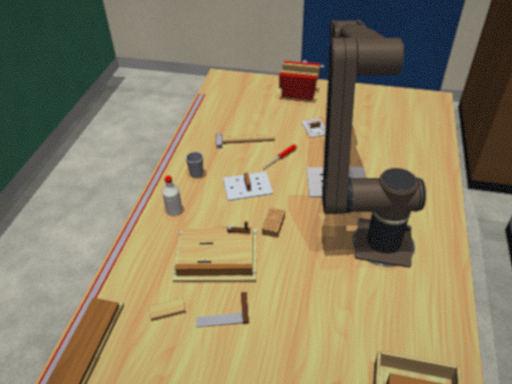

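The jig is at left, around (275,268) in the 800 px view. The middle-sized plate is at (452,285), with its tan see-through holes at (429,274) and (464,261), which is the far end. Next I'll zoom in on both.

Run:
```python
from h import *
a=cv2.imread('pics/top0.png')
A=cv2.resize(a[115:225,130:220],None,fx=4.4,fy=4.4,interpolation=cv2.INTER_CUBIC)  # jig
B=cv2.resize(a[145:220,255:325],None,fx=5.5,fy=5.5,interpolation=cv2.INTER_CUBIC)
H=np.zeros((490,800,3),np.uint8);H[:A.shape[0],:A.shape[1]]=A;H[:B.shape[0],410:410+B.shape[1]]=B[:,:390]
cv2.imwrite('pics/crop.png',H)
m=cv2.inRange(cv2.cvtColor(a,cv2.COLOR_BGR2HSV),(0,0,110),(180,40,255)); m[:140]=0;m[220:]=0;m[:,:255]=0;m[:,325:]=0
m=cv2.morphologyEx(m,cv2.MORPH_CLOSE,np.ones((9,9)))
c=max(cv2.findContours(m,0,2)[0],key=cv2.contourArea)
P=np.array([ray('top0',u,v,.006)[:2] for u,v in c[:,0]]).astype(np.float32)
print(cv2.minAreaRect(P*1000), cv2.contourArea(c))
# bystanders etc. rough
for n,u,v in [('fence bot',236,333),('fence top',220,210),('pinL',243,251),('pinR',282,244),('peg',313,275),('block',359,349),('h1',429.5,274),('h2',464,261)]:
    print(n,ray('top0',u/1.5625,v/1.5625,{'f':.062,'p':.05,'b':.035,'h':.0}[n[0]]).round(3))
```

```text
((545.913818359375, -195.2727813720703), (180.8338623046875, 151.6279754638672), 24.23925018310547) 2107.5
fence bot [0.417 0.242 0.062]
fence top [0.668 0.292 0.062]
pinL [0.586 0.243 0.05 ]
pinR [0.603 0.164 0.05 ]
peg [0.54  0.098 0.05 ]
block [0.395 0.001 0.035]
h1 [ 0.56  -0.138  0.   ]
h2 [ 0.589 -0.21   0.   ]
```

View pics/crop.png

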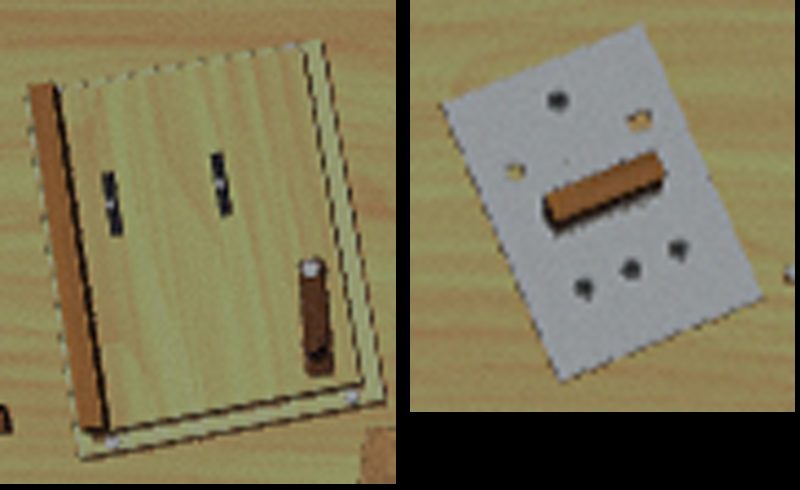

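Run:
```python
from h import *
from scipy.optimize import least_squares
J=lambda u,v:(130+(u+.5)/4.4-.5,115+(v+.5)/4.4-.5)
T=lambda u,v:(255+(u-410+.5)/5.5-.5,145+(v+.5)/5.5-.5)
def fit(pts,x0):
    W=lambda p,q:[p[0]+np.cos(p[2])*q[0]-np.sin(p[2])*q[1],p[1]+np.sin(p[2])*q[0]+np.cos(p[2])*q[1],q[2]]
    f=lambda p:np.concatenate([proj('top0',W(p,np.array(q)/1000.))-px if 0 else proj('top0',W(p,np.array(q)/1000))-px for q,px in pts])
    r=least_squares(f,x0,loss='soft_l1');print(r.x.round(4),f(r.x).round(1).reshape(-1,2).tolist());return r.x
j=fit([((128,-115,40),J(303,48)),((-128,-115,40),J(363,383)),((128,65.7,62),J(55,84)),((-128,65.7,62),J(104,430)),((128,83.7,62),J(30,86)),((-128,83.7,62),J(80,432)),
 ((140,-128.5,18),J(322,38)),((-140,-128.5,18),J(385,402)),((-140,96.5,18),J(80,459))],[.55,.2,.1])
t=fit([((90,65,6),T(443,104)),((90,-65,6),T(643,25)),((-90,-65,6),T(762,297)),((-90,65,6),T(562,382)),
 ((9,35,46),T(544,205)),((9,-35,46),T(656,152))],[.545,-.18,.4])
c,s=np.cos(j[2]),np.sin(j[2])
for n,p,z in[('pinL',J(111,204),.05),('pinR',J(222,184),.05),('s1',J(107,173),.04),('s1',J(118,235),.04),('s2',J(215,153),.04),('s2',J(227,215),.04),('peg',J(311,268),.094),('btn end',J(318,374),.058)]:
    w=ray('top0',*p,z);d=w[:2]-j[:2];print(n,w.round(4),'jig',(c*d[0]+s*d[1]).round(4),(-s*d[0]+c*d[1]).round(4))
print('seat',j[:2]+[c*-.018,s*-.018])
```

```text
[0.5605 0.1981 0.2153] [[0.2, -0.1], [-0.1, 0.3], [-0.4, -0.3], [0.3, -0.7], [-0.3, 0.3], [-0.1, -0.0], [0.2, 0.2], [0.5, -0.0], [-0.2, 0.3]]
[ 0.5397 -0.1857  0.4195] [[-0.3, 0.4], [-0.0, -0.0], [0.6, 0.4], [-0.3, 0.4], [0.0, -1.6], [0.0, -0.3]]
pinL [0.5853 0.2446 0.05  ] jig 0.0342 0.0402
pinR [0.6022 0.1655 0.05  ] jig 0.0338 -0.0408
s1 [0.611  0.2515 0.04  ] jig 0.0608 0.0414
s1 [0.5649 0.2404 0.04  ] jig 0.0133 0.0404
s2 [0.628  0.1738 0.04  ] jig 0.0608 -0.0382
s2 [0.5818 0.1624 0.04  ] jig 0.0132 -0.0395
peg [0.5318 0.0921 0.094 ] jig -0.0506 -0.0975
btn end [0.4635 0.0883 0.058 ] jig -0.1182 -0.0866
seat [0.54286728 0.19423344]
```

Call:
drive_tool --moves '[[[0,0,0],[0.0437,-0.0307,0],0.0854],[[0,0,0],[0.0437,-0.0307,0],0.0854],[[0,0,0],[0.0437,-0.0307,0],0.0854],[[0,0,0],[0.0437,-0.0307,0],0.0854],[[0,0,0],[0.0437,-0.0307,0],0.0854]]'

```text
time: 0.72
eef_pos: [0.392, -0.4062, 0.2478]
tcp_rot: [0.983, 0.183, -0.0, -0.0]
contact_force: [0.9, 0.4, 1.2]
opening: 0.997
finger_force: 0.0
```

Call:
drive_tool --moves '[[[0,0,0],[0.0437,-0.0307,0],0.0854],[[0,0,0],[0.0437,-0.0307,0],0.0854],[[0,0,0],[0.0437,-0.0307,0],0.0854],[[0,0,0],[0.0437,-0.0307,0],0.0854],[[0,0,0],[0.0437,-0.0307,0],0.0854]]'

```text
time: 1.35
eef_pos: [0.5406, -0.1845, 0.2479]
tcp_rot: [0.983, 0.183, -0.0, -0.0]
contact_force: [0.4, -1.4, -0.4]
opening: 1.001
finger_force: 0.0
```

Call:
drive_tool --moves '[[[0,0,-0.18],[0,0,0],0.0854],[[0,0,-0.18],[0,0,0],0.0854],[[0,0,-0.18],[0,0,0],0.0854],[[0,0,-0.18],[0,0,0],0.0854],[[0,0,-0.18],[0,0,0],0.0854]]'

```text
time: 1.98
eef_pos: [0.5398, -0.186, 0.2477]
tcp_rot: [0.804, 0.595, -0.0, -0.001]
contact_force: [-0.2, -0.2, 0.1]
opening: 1.0
finger_force: 0.0
```

Call:
drive_tool --moves '[[[0,0,-0.18],[0,0,0],0.0854],[[0,0,-0.18],[0,0,0],0.0854],[[0,0,-0.18],[0,0,0],0.0854],[[0,0,-0.18],[0,0,0],0.0854],[[0,0,0],[0,0,0],0.0854]]'

```text
time: 2.6
eef_pos: [0.5398, -0.1861, 0.2477]
tcp_rot: [0.546, 0.838, -0.0, -0.001]
contact_force: [0.1, 0.4, -0.9]
opening: 1.001
finger_force: 0.0
```

```bash
cat >> h.py <<'E'
from scipy.spatial.transform import Rotation as Ro
def delta(x,y,z,yaw):
    "tool-axis shift and tool-z turn to goal (yaw of tool x)"
    s=ctrl.get_state(); R=Ro.from_quat(s['tcp_rot']); M=R.as_matrix()
    print('t',round(s['time'],2),'pos',s['eef_pos'].round(4),'yaw',np.arctan2(M[1,0],M[0,0]).round(4),'zaxis',M[:,2].round(4),'F',s['contact_force'].round(2),'M',s['wrist_torque'].round(2),'op',round(s['opening'],3),'ff',round(s['finger_force'],1))
    G=np.array([[np.cos(yaw),np.sin(yaw),0],[np.sin(yaw),-np.cos(yaw),0],[0,0,-1]]).T
    G=np.array([[np.cos(yaw),np.sin(yaw),0],[np.sin(yaw),-np.cos(yaw),0],[0,0,-1]])
    print('shift',(M.T@(np.array([x,y,z])-s['eef_pos'])).round(4),'turn',(Ro.from_matrix(M.T@G).as_rotvec()).round(4))
E
python3 - <<'E'
from h import *
delta(.5397,-.1857,.034,.4195+np.pi/2)
shot('wrist','w1')
for n in('glue',234,112),('pot',302,115): print(n[0],ray('top0',n[1],n[2],0))
E
```

```text
t 2.6 pos [ 0.5398 -0.1861  0.2477] yaw 1.9857 zaxis [-1.e-03  5.e-04 -1.e+00] F [ 0.1   0.37 -0.87] M [ 0.02 -0.01 -0.02] op 1.001 ff 0.0
shift [2.000e-04 2.000e-04 2.137e-01] turn [-0.0007 -0.0009 -0.0046]
glue [0.77360502 0.00300266 0.        ]
pot [ 0.76873016 -0.22458377  0.        ]
```

View pics/w1.png

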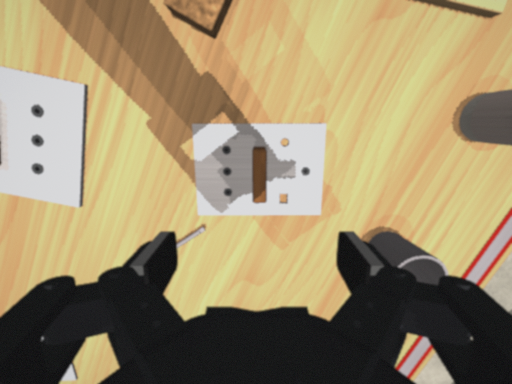

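The wrist view shows the plate centred under the jaws, at about (194–326, 124–215). The bar is at (260,175), the locating holes at (285,142) and (284,198), and the plate looks square to the tool.

Run:
```python
from h import *
P=[ray('w1',u,v,.006)[:2] for u,v in((194,124),(326,124),(321.5,214.5),(197,215.5))]
P=np.array(P);print(P.round(4),P.mean(0),np.linalg.norm(np.roll(P,1,0)-P,axis=1))
d=P[1]-P[0]+P[2]-P[3];print('yaw',np.arctan2(d[1],d[0]))
b=np.array([ray('w1',u,v,.046)[:2] for u,v in((253,149),(266,147),(266,202),(253,203))]);print(b.mean(0))
h=np.array([ray('w1',u,v,.003)[:2] for u,v in((285,142.5),(284,198))]);print(h,h.mean(0)-35e-3*np.array([np.cos(.4195),np.sin(.4195)]))
```

```text
[[ 0.4394 -0.1647]
 [ 0.6014 -0.0936]
 [ 0.6549 -0.2103]
 [ 0.4885 -0.2851]] [ 0.54605685 -0.18842055] [0.13002949 0.17688624 0.12842435 0.18238004]
yaw 0.41809393547602797
[ 0.54484804 -0.18700974]
[[ 0.56192387 -0.13785865]
 [ 0.59453195 -0.21031657]] [ 0.54626267 -0.18834324]
```

Call:
drive_tool --moves '[[[0,0,0],[0,0.0045,0.043],0.0854],[[0,0,0],[0,0,0.043],0.0854],[[0,0,0],[0,0,0.043],0.0854],[[0,0,0],[0,0,0.043],0.0854],[[0,0,0],[0,0,0.025],0.0854]]'

```text
time: 3.28
eef_pos: [0.5428, -0.1836, 0.0485]
tcp_rot: [0.547, 0.837, -0.0, -0.002]
contact_force: [0.5, 0.2, -0.3]
opening: 0.995
finger_force: 0.0
```

Call:
drive_tool --moves '[[[0,0,0],[0,0,0.0195],0.06],[[0,0,0],[0,0,0],0.03],[[0,0,0],[0,0,0],0.0],[[0,0,0],[0,0,0],0.0],[[0,0,0],[0,0,0],0.0]]' --grip_force 60

```text
time: 3.9
eef_pos: [0.5454, -0.1851, 0.0336]
tcp_rot: [0.545, 0.838, 0.0, 0.002]
contact_force: [-0.2, 0.1, 4.4]
opening: 0.201
finger_force: 60.6
```

Call:
drive_tool --moves '[[[0,0,0],[0,0,0],0.0],[[0,0,0],[0,0,0],0.0],[[0,0,0],[0,0,0],0.0]]'

```text
time: 4.28
eef_pos: [0.5454, -0.1851, 0.0336]
tcp_rot: [0.545, 0.838, 0.0, 0.001]
contact_force: [-0.7, -0.0, 5.4]
opening: 0.195
finger_force: 60.9
```

Run:
```python
from h import *
delta(.5397,-.1857,.034,.4195+np.pi/2)
```

```text
t 4.28 pos [ 0.5454 -0.1851  0.0336] yaw 1.9878 zaxis [ 0.0025 -0.0016 -1.    ] F [-0.72 -0.01  5.35] M [-0.03  0.21  0.01] op 0.195 ff 60.9
shift [ 0.0018 -0.0054 -0.0004] turn [ 0.0016  0.0024 -0.0025]
```

Call:
drive_tool --moves '[[[0,0,0],[0,0,-0.01],0.0],[[0,0,0],[0,0,-0.03],0.0],[[0,0,0],[0,0,-0.04],0.0],[[0,0,0],[0,0,-0.04],0.0],[[0,0,0],[0,0,-0.04],0.0]]' --grip_force 100

```text
time: 4.9
eef_pos: [0.543, -0.1836, 0.1915]
tcp_rot: [0.545, 0.838, 0.0, -0.002]
contact_force: [0.1, 0.3, -4.9]
opening: 0.199
finger_force: 98.0
```

Call:
drive_tool --moves '[[[0,0,0],[0,0,0],0.0],[[0,0,0],[0,0,0],0.0]]'

```text
time: 5.15
eef_pos: [0.5428, -0.1836, 0.1891]
tcp_rot: [0.545, 0.838, -0.0, -0.002]
contact_force: [0.3, 0.1, -4.5]
opening: 0.19
finger_force: 98.3
```

Run:
```python
from h import *
j=.2153;delta(.5605-.03*np.cos(j),.1981-.03*np.sin(j),.18,j+np.pi/2)
```

```text
t 5.15 pos [ 0.5428 -0.1836  0.1891] yaw 1.9877 zaxis [-0.0039  0.0023 -1.    ] F [ 0.3   0.06 -4.54] M [0.06 0.02 0.01] op 0.19 ff 98.3
shift [0.3477 0.1414 0.01  ] turn [-0.003  -0.0034  0.2017]
```

Call:
drive_tool --moves '[[[0,0,0],[0.043,0.0175,0],0.0],[[0,0,0],[0.043,0.0175,0],0.0],[[0,0,0],[0.043,0.0175,0],0.0],[[0,0,0],[0.043,0.0175,0],0.0],[[0,0,0],[0.043,0.0175,0],0.0]]'

```text
time: 5.78
eef_pos: [0.535, 0.0492, 0.1881]
tcp_rot: [0.546, 0.838, -0.001, -0.003]
contact_force: [0.7, -0.2, -4.3]
opening: 0.194
finger_force: 98.2
```

Call:
drive_tool --moves '[[[0,0,0],[0.043,0.0175,0],0.0],[[0,0,0],[0.043,0.0175,0],0.0],[[0,0,0],[0.043,0.0175,0],0.0],[[-0.0015,-0.0015,0.1],[0,0,0],0.0],[[-0.0015,-0.0015,0.1],[0,0,0],0.0]]'

```text
time: 6.4
eef_pos: [0.5306, 0.1874, 0.1877]
tcp_rot: [0.627, 0.779, -0.002, -0.0]
contact_force: [-0.3, 0.2, -4.6]
opening: 0.19
finger_force: 98.4
```

Call:
drive_tool --moves '[[[0,0,0],[0,0,0],0.0],[[0,0,0],[0,0,0],0.0]]'

```text
time: 6.65
eef_pos: [0.532, 0.1865, 0.1898]
tcp_rot: [0.626, 0.78, -0.001, 0.001]
contact_force: [0.2, -1.0, -3.9]
opening: 0.194
finger_force: 98.4
```

Run:
```python
from h import *
j=.2153;delta(.5605-.03*np.cos(j)+.006*np.sin(j),.1981-.03*np.sin(j)-.006*np.cos(j),.12,j+np.pi/2)
shot('top','top1');shot('side','side1')
a=cv2.imread('pics/top1.png')[100:240,110:260];b=cv2.imread('pics/side1.png')[200:310,150:290]
H=np.zeros((420,800,3),np.uint8);A=cv2.resize(a,(420,392),interpolation=cv2.INTER_CUBIC);B=cv2.resize(b,(378,297),interpolation=cv2.INTER_CUBIC)
H[:392,:420]=A;H[:297,422:800]=B;cv2.imwrite('pics/c2.png',H)
```

```text
t 6.65 pos [0.532  0.1865 0.1898] yaw 1.7889 zaxis [ 3.0e-04 -2.4e-03 -1.0e+00] F [ 0.18 -0.96 -3.89] M [ 0.04 -0.01  0.01] op 0.194 ff 98.4
shift [-0.0006  0.0003  0.0698] turn [-0.0002  0.0024  0.0028]
```

View pics/c2.png

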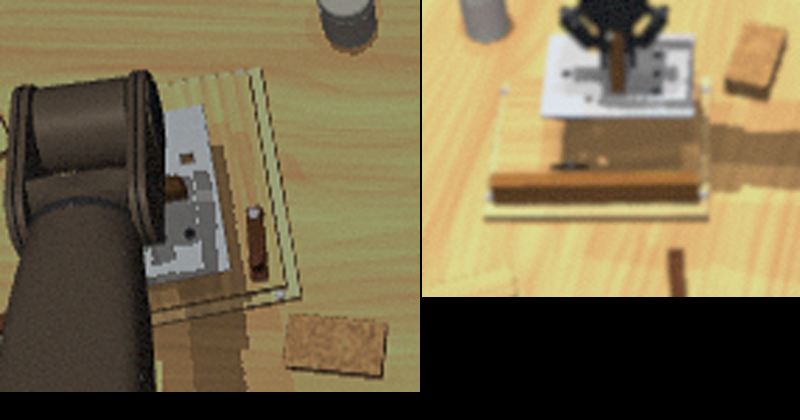

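The template hangs level over the jig and square to it. Its far edge is well short of the deck's far end, and the plate is clear of the turn-button. I'll check the jig pose against the side view, and the held plate against the TCP.

Run:
```python
from h import *
def W(p,q):return [p[0]+np.cos(p[2])*q[0]-np.sin(p[2])*q[1],p[1]+np.sin(p[2])*q[0]+np.cos(p[2])*q[1],q[2]]
S=lambda u,v:(150+(u-422+.5)/2.7-.5,200+(v+.5)/2.7-.5)
T=lambda u,v:(110+(u+.5)/2.8-.5,100+(v+.5)/2.8-.5)
j=[.5605,.1981,.2153]
for q,c in[((.14,.0965,.018),(486,214)),((-.14,.0965,.018),(708,214)),((.128,.0837,.062),(490,176)),((-.128,.0837,.062),(702,173)),((.14,-.1285,.018),(502,89)),((-.14,-.1285,.018),(707,86))]:
    w=ray('side1',*S(*c),q[2]);e=w[:2]-W(j,q)[:2];cs,sn=np.cos(j[2]),np.sin(j[2]);print('side jig err mm',(1e3*np.array([cs*e[0]+sn*e[1],-sn*e[0]+cs*e[1]])).round(1))
t=[.532,.1865,.2181];z=.1898-.0336+.006
for cam,F,L in(('side1',S,[((.09,.065),(541,115)),((-.09,.065),(695,116)),((-.09,-.065),(694,37)),((.09,-.065),(553,36))]),('top1',T,[((.09,-.065),(203,105)),((-.09,-.065),(229,270))]):
    for q,c in L:
        w=ray(cam,*F(*c),z);e=w[:2]-W(t,(*q,z))[:2];cs,sn=np.cos(t[2]),np.sin(t[2]);print(cam,'plate err mm',(1e3*np.array([cs*e[0]+sn*e[1],-sn*e[0]+cs*e[1]])).round(1))
```

```text
File "<stdin>", line 9
    for cam,F,L in(('side1',S,[((.09,.065),(541,115)),((-.09,.065),(695,116)),((-.09,-.065),(694,37)),((.09,-.065),(553,36))]),('top1',T,[((.09,-.065),(203,105)),((-.09,-.065),(229,270))]):
                                                                                                                                                                                            ^
SyntaxError: invalid syntax
```

Run:
```python
from h import *
def W(p,q):return [p[0]+np.cos(p[2])*q[0]-np.sin(p[2])*q[1],p[1]+np.sin(p[2])*q[0]+np.cos(p[2])*q[1],q[2]]
S=lambda u,v:(150+(u-422+.5)/2.7-.5,200+(v+.5)/2.7-.5)
T=lambda u,v:(110+(u+.5)/2.8-.5,100+(v+.5)/2.8-.5)
j=[.5605,.1981,.2153]
for q,c in[((.14,.0965,.018),(486,214)),((-.14,.0965,.018),(708,214)),((.128,.0837,.062),(490,176)),((-.128,.0837,.062),(702,173)),((.14,-.1285,.018),(502,89)),((-.14,-.1285,.018),(707,86))]:
    w=ray('side1',*S(*c),q[2]);e=w[:2]-W(j,q)[:2];cs,sn=np.cos(j[2]),np.sin(j[2]);print('side jig err mm',(1e3*np.array([cs*e[0]+sn*e[1],-sn*e[0]+cs*e[1]])).round(1))
t=[.532,.1865,.2181];z=.1898-.0336+.006
for cam,F,L in[('side1',S,[((.09,.065),(541,115)),((-.09,.065),(695,116)),((-.09,-.065),(694,37)),((.09,-.065),(553,36))]),('top1',T,[((.09,-.065),(203,105)),((-.09,-.065),(229,270))])]:
    for q,c in L:
        w=ray(cam,*F(*c),z);e=w[:2]-W(t,(*q,z))[:2];cs,sn=np.cos(t[2]),np.sin(t[2]);print(cam,'plate err mm',(1e3*np.array([cs*e[0]+sn*e[1],-sn*e[0]+cs*e[1]])).round(1))
```

```text
side jig err mm [-0.7 -1.3]
side jig err mm [5.4 0.7]
side jig err mm [  3.6 -13. ]
side jig err mm [  0.1 -15.4]
side jig err mm [ 3.3 19.7]
side jig err mm [ 7.8 17.3]
side1 plate err mm [ 0.2 -1.3]
side1 plate err mm [-1.3  2.6]
side1 plate err mm [1.1 5.2]
side1 plate err mm [-3.   0.8]
top1 plate err mm [-3.  0.]
top1 plate err mm [-2.6  2.1]
```

Call:
drive_tool --moves '[[[0,0.002,0.003],[0,0,0.03],0.0],[[0,0,0],[0,0,0.03],0.0],[[0,0,0],[0,0,0.025],0.0],[[0,0,0],[0,0,0.01],0.0],[[0,0,0],[0,0,0.003],0.0]]'

```text
time: 7.38
eef_pos: [0.5333, 0.1866, 0.0936]
tcp_rot: [0.628, 0.779, 0.001, 0.001]
contact_force: [0.2, 0.2, -4.9]
opening: 0.19
finger_force: 98.2
```

Call:
drive_tool --moves '[[[0,0,0],[0,0,0.002],0.0],[[0,0,0],[0,0,0.002],0.0],[[0,0,0],[0,0,0],0.0]]'

```text
time: 7.75
eef_pos: [0.5335, 0.1868, 0.0903]
tcp_rot: [0.628, 0.779, 0.001, 0.002]
contact_force: [-0.0, -0.8, -4.2]
opening: 0.195
finger_force: 98.2
```

Call:
drive_tool --moves '[[[0,0,0],[0,0,0.002],0.0],[[0,0,0],[0,0,0.002],0.0],[[0,0,0],[0,0,0],0.0]]'

```text
time: 8.12
eef_pos: [0.5331, 0.1867, 0.0855]
tcp_rot: [0.628, 0.779, 0.001, 0.001]
contact_force: [0.0, -0.1, -4.8]
opening: 0.196
finger_force: 98.2
```

Run:
```python
from h import *
j=.2153;delta(.5605,.1981,.0836,j+np.pi/2)
```

```text
t 8.12 pos [0.5331 0.1867 0.0855] yaw 1.7848 zaxis [ 0.0028 -0.     -1.    ] F [ 0.03 -0.12 -4.8 ] M [-0.02 -0.02 -0.04] op 0.196 ff 98.2
shift [0.0053 0.0292 0.002 ] turn [ 0.0027  0.0006 -0.0013]
```

Call:
drive_tool --moves '[[[0,0,0],[0,0,0.0015],0.0],[[0,0,0],[0.001,0,0.001],0.0],[[0,0,0],[0,0,0],0.0]]'

```text
time: 8.5
eef_pos: [0.5333, 0.1878, 0.0835]
tcp_rot: [0.628, 0.779, 0.001, 0.001]
contact_force: [-0.3, -1.0, -4.0]
opening: 0.195
finger_force: 98.5
```

Call:
drive_tool --moves '[[[0,0,0],[0.001,0,0],0.0],[[0,0,0],[0.001,0,0],0.0],[[0,0,0],[0,0,0],0.0]]'

```text
time: 8.88
eef_pos: [0.5328, 0.1898, 0.0835]
tcp_rot: [0.627, 0.779, 0.001, 0.001]
contact_force: [-0.0, -0.1, -3.8]
opening: 0.19
finger_force: 98.5
```

Call:
drive_tool --moves '[[[0,0,0],[0.001,0,0],0.0],[[0,0,0],[0.001,0,0],0.0],[[0,0,0],[0,0,0],0.0]]'

```text
time: 9.25
eef_pos: [0.5323, 0.1917, 0.0834]
tcp_rot: [0.628, 0.779, 0.001, 0.001]
contact_force: [0.4, -0.1, -3.7]
opening: 0.194
finger_force: 98.5
```

Run:
```python
from h import *
j=.2153;delta(.5605,.1981,.0836,j+np.pi/2)
```

```text
t 9.25 pos [0.5323 0.1917 0.0834] yaw 1.7849 zaxis [ 3.6e-03  2.0e-04 -1.0e+00] F [ 0.45 -0.13 -3.72] M [-0.03 -0.07 -0.02] op 0.194 ff 98.5
shift [ 0.0002  0.0289 -0.0001] turn [ 0.0036  0.0006 -0.0012]
```

Call:
drive_tool --moves '[[[0,0,0],[0.001,0,0],0.0],[[0,0,0],[0.001,0,0],0.0],[[0,0,0],[0,0,0],0.0]]'

```text
time: 9.62
eef_pos: [0.5323, 0.1929, 0.0835]
tcp_rot: [0.627, 0.779, 0.001, 0.002]
contact_force: [0.7, -5.2, -2.9]
opening: 0.196
finger_force: 98.7
```

Call:
drive_tool --moves '[[[0,0,0],[0.001,0,0],0.0],[[0,0,0],[0.0005,0,0],0.0],[[0,0,0],[0,0,0],0.0]]'

```text
time: 10.0
eef_pos: [0.5323, 0.193, 0.0837]
tcp_rot: [0.627, 0.779, -0.0, 0.003]
contact_force: [2.2, -9.0, -1.8]
opening: 0.19
finger_force: 98.9
```

Run:
```python
from h import *
j=.2153;delta(.5605,.1981,.0836,j+np.pi/2)
```

```text
t 10.0 pos [0.5323 0.193  0.0837] yaw 1.7865 zaxis [ 0.0045 -0.0044 -1.    ] F [ 2.24 -8.98 -1.8 ] M [-1.53 -0.37  0.17] op 0.19 ff 98.9
shift [-0.0011  0.0287  0.0002] turn [0.0035 0.0052 0.0004]
```

Call:
drive_tool --moves '[[[0,0,0],[-0.0014,0,0.0005],0.0],[[0,0,0],[0,0.002,0.0005],0.0],[[0,0,0],[0,0.002,0],0.0],[[0,0,0],[0,0.002,0],0.0],[[0,0,0],[0,0.002,0],0.0]]'

```text
time: 10.62
eef_pos: [0.5386, 0.1943, 0.0834]
tcp_rot: [0.627, 0.779, -0.001, 0.001]
contact_force: [-5.9, -7.3, 7.3]
opening: 0.196
finger_force: 100.0
```

Call:
drive_tool --moves '[[[0,0,0],[0,0.002,0],0.0],[[0,0,0],[0,0.002,0],0.0],[[0,0,0],[0,0.002,0],0.0],[[0,0,0],[0,0.002,0],0.0]]'

```text
time: 11.12
eef_pos: [0.5464, 0.196, 0.0835]
tcp_rot: [0.627, 0.779, -0.002, 0.001]
contact_force: [-5.7, -8.6, 6.7]
opening: 0.194
finger_force: 100.1
```

Run:
```python
from h import *
j=.2153;delta(.5605,.1981,.0836,j+np.pi/2)
```

```text
t 11.12 pos [0.5464 0.196  0.0835] yaw 1.7861 zaxis [-0.001  -0.0031 -1.    ] F [-5.65 -8.62  6.65] M [-1.17  0.74  0.15] op 0.194 ff 100.1
shift [-0.001   0.0143 -0.0002] turn [-0.0016  0.0028  0.    ]
```

Call:
drive_tool --moves '[[[0,0,0],[-0.001,0.001,-0.0008],0.0],[[0,0,0],[0,0.002,0],0.0],[[0,0,0],[0,0.002,0],0.0],[[0,0,0],[0,0.002,0],0.0]]'

```text
time: 11.62
eef_pos: [0.5538, 0.1975, 0.0835]
tcp_rot: [0.627, 0.779, -0.0, 0.001]
contact_force: [-4.4, -4.0, 3.7]
opening: 0.191
finger_force: 99.4
```

Call:
drive_tool --moves '[[[0,0,0],[0,0.0015,0],0.0],[[0,0,0],[0,0.0015,0],0.0],[[0,0,0],[0,0,0],0.0]]'

```text
time: 12.0
eef_pos: [0.557, 0.1982, 0.0834]
tcp_rot: [0.627, 0.779, 0.0, 0.001]
contact_force: [-3.5, -3.5, 1.8]
opening: 0.193
finger_force: 99.4
```

Run:
```python
from h import *
j=.2153;delta(.5605,.1981,.0836,j+np.pi/2)
```

```text
t 12.0 pos [0.557  0.1982 0.0834] yaw 1.7854 zaxis [ 1.9e-03 -5.0e-04 -1.0e+00] F [-3.52 -3.46  1.79] M [-0.64  0.43  0.24] op 0.193 ff 99.4
shift [-0.0009  0.0034 -0.0002] turn [ 0.0017  0.0008 -0.0007]
```

Call:
drive_tool --moves '[[[0,0,0],[0,0.001,0.0005],0.0],[[0,0,0],[0,0.001,0],0.0],[[0,0,0],[0,0,0],0.0]]'

```text
time: 12.38
eef_pos: [0.5595, 0.1987, 0.0823]
tcp_rot: [0.628, 0.779, 0.001, 0.001]
contact_force: [0.9, -2.9, -2.3]
opening: 0.193
finger_force: 98.7
```

Call:
drive_tool --moves '[[[0,0,0],[0,0.001,0],0.0],[[0,0,0],[0,0.001,0],0.0],[[0,0,0],[0,0,0],0.0]]'

```text
time: 12.75
eef_pos: [0.5609, 0.1991, 0.0821]
tcp_rot: [0.628, 0.779, 0.001, 0.001]
contact_force: [-0.5, -2.8, -5.0]
opening: 0.195
finger_force: 98.5
```

Call:
drive_tool --moves '[[[0,0,0],[0,0.001,0],0.0],[[0,0,0],[0,0.001,0],0.0],[[0,0,0],[0,0,0],0.0]]'

```text
time: 13.12
eef_pos: [0.5635, 0.1996, 0.0828]
tcp_rot: [0.628, 0.779, 0.001, 0.001]
contact_force: [-0.8, -1.3, -5.1]
opening: 0.191
finger_force: 98.5
```

Call:
drive_tool --moves '[[[0,0,0],[0,-0.0015,0],0.0],[[0,0,0],[0,0,0.0015],0.0],[[0,0,0],[0,0,0.0015],0.0],[[0,0,0],[0,0,0],0.0]]'

```text
time: 13.62
eef_pos: [0.5619, 0.1992, 0.0797]
tcp_rot: [0.628, 0.779, 0.001, 0.001]
contact_force: [0.7, -1.5, -4.2]
opening: 0.194
finger_force: 98.6
```

Call:
drive_tool --moves '[[[0,0,0],[0,0,0.0015],0.0],[[0,0,0],[0,0,0.001],0.0],[[0,0,0],[0,0,0],0.0]]'

```text
time: 14.0
eef_pos: [0.5617, 0.1992, 0.077]
tcp_rot: [0.628, 0.779, 0.001, 0.001]
contact_force: [0.3, -2.8, -4.3]
opening: 0.194
finger_force: 98.6
```

Run:
```python
from h import *
j=.2153;delta(.5605,.1981,.0736,j+np.pi/2)
```

```text
t 14.0 pos [0.5617 0.1992 0.077 ] yaw 1.7848 zaxis [ 0.003 -0.    -1.   ] F [ 0.32 -2.84 -4.34] M [-0.36 -0.05  0.17] op 0.194 ff 98.6
shift [-0.0008 -0.0014  0.0034] turn [ 0.0029  0.0007 -0.0013]
```

Call:
drive_tool --moves '[[[0,0,0],[-0.0005,0,0.0015],0.0],[[0,0,0],[0,0,0.0015],0.0],[[0,0,0],[0,0,0],0.0]]'

```text
time: 14.38
eef_pos: [0.5617, 0.1989, 0.074]
tcp_rot: [0.628, 0.778, 0.001, 0.001]
contact_force: [-0.7, -0.2, -4.5]
opening: 0.189
finger_force: 98.5
```

Call:
drive_tool --moves '[[[0,0,0],[0,0,0.001],0.0],[[0,0,0],[0,0,0.001],0.0],[[0,0,0],[0,0,0],0.0]]'

```text
time: 14.75
eef_pos: [0.5618, 0.199, 0.0737]
tcp_rot: [0.628, 0.779, 0.001, 0.001]
contact_force: [-4.5, -1.3, 5.7]
opening: 0.192
finger_force: 99.8
```

Run:
```python
from h import *
j=.2153;delta(.5605,.1981,.0736,j+np.pi/2)
```

```text
t 14.75 pos [0.5618 0.199  0.0737] yaw 1.7847 zaxis [ 2.2e-03  1.0e-04 -1.0e+00] F [-4.53 -1.3   5.71] M [-0.28  0.85  0.01] op 0.192 ff 99.8
shift [-0.0006 -0.0015  0.0001] turn [ 0.0022  0.0004 -0.0014]
```

Call:
drive_tool --moves '[[[0,0,0],[0,0,-0.002],0.0],[[0,0,0],[0,0,-0.0005],0.02],[[0,0,0],[0,0,0],0.03],[[0,0,0],[0,0,0],0.05],[[0,0,0],[0,0,0],0.06]]' --grip_force 20

```text
time: 15.38
eef_pos: [0.5621, 0.1988, 0.0749]
tcp_rot: [0.628, 0.779, 0.001, 0.001]
contact_force: [0.8, -0.7, -0.3]
opening: 0.699
finger_force: 0.0
```

Call:
drive_tool --moves '[[[0,0,0],[0,0,0],0.06],[[0,0,0],[0,0,0],0.06],[[0,0,0],[0,0,-0.02],0.06],[[0,0,0],[0,0,-0.04],0.06],[[0,0,0],[0,0,-0.04],0.06]]'

```text
time: 16.0
eef_pos: [0.5617, 0.1987, 0.1771]
tcp_rot: [0.628, 0.779, 0.001, 0.002]
contact_force: [0.1, 0.3, -0.5]
opening: 0.702
finger_force: 0.0
```

Call:
drive_tool --moves '[[[0,0,0],[0,0,-0.04],0.06],[[0,0,0],[-0.03,0,-0.04],0.06],[[0,0,0],[-0.04,0,0],0.06],[[0,0,0],[-0.04,-0.02,0],0.06],[[0,0,0],[-0.04,-0.04,0],0.06]]'

```text
time: 16.62
eef_pos: [0.5349, 0.038, 0.2566]
tcp_rot: [0.627, 0.779, 0.002, 0.003]
contact_force: [-0.8, -1.2, 0.3]
opening: 0.702
finger_force: 0.0
```

Run:
```python
from h import *
delta(.5605,.1981,.0736,.2153+np.pi/2)
shot('wrist','w2');shot('top','top2');shot('side','side2')
a=cv2.imread('pics/top2.png')[110:230,120:240];b=cv2.imread('pics/w2.png')
H=np.zeros((400,800,3),np.uint8);H[:,:400]=cv2.resize(a,(400,400),interpolation=cv2.INTER_CUBIC);H[:300,400:]=cv2.resize(b,(400,300),interpolation=cv2.INTER_AREA);cv2.imwrite('pics/c3.png',H)
```

```text
t 16.62 pos [0.5349 0.038  0.2566] yaw 1.7854 zaxis [ 6.3e-03 -5.0e-04 -1.0e+00] F [-0.8  -1.21  0.35] M [-0.03 -0.01  0.01] op 0.702 ff 0.0
shift [0.1513 0.058  0.1831] turn [ 0.006   0.0019 -0.0007]
```

View pics/c3.png

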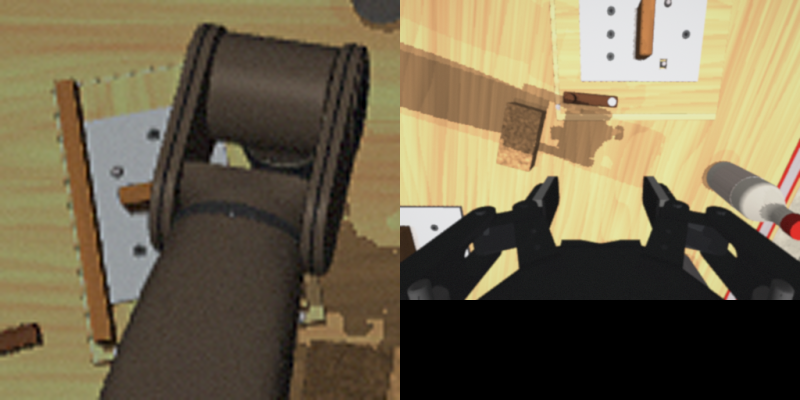

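The template is seated against the fence, and the pins show inside both holes at (664,63) and (668,3) in the wrist half of the picture. The turn-button runs from its pivot at (613,101) to about (565,97). I'll zoom in on it to find the peg.

Run:
```python
from h import *
b=cv2.imread('pics/w2.png')[95:160,190:310];cv2.imwrite('pics/c4.png',cv2.resize(b,(720,390),interpolation=cv2.INTER_CUBIC))
print(ray('w2',190+0,0,.06))
j=[.5605,.1981,.2153];c,s=np.cos(j[2]),np.sin(j[2])
W=lambda x,y,z:[j[0]+c*x-s*y,j[1]+s*x+c*y,z]
print('pivot',W(-.045,-.095,.06),proj('w2',W(-.045,-.095,.058)))
for a in(0,.1,.2,-.2): print(a,W(-.045-.06*np.cos(a),-.095+.06*np.sin(a),.094),((proj('w2',W(-.045-.06*np.cos(a),-.095+.06*np.sin(a),.094))-[190,95])*6).round())
print(((proj('w2',W(-.045,-.095,.058))-[190,95])*6).round())
```

```text
[0.4291798  0.20566605 0.06      ]
pivot [np.float64(0.5368347930326386), np.float64(0.09567950410590688), 0.06] [266.70399523 127.54177881]
0 [np.float64(0.4782200522717148), np.float64(0.08286107340906605), 0.094] [128. 201.]
0.1 [np.float64(0.4772331740963116), np.float64(0.08877682200625366), 0.094] [128. 166.]
0.2 [np.float64(0.4768418155956443), np.float64(0.09476153992125767), 0.094] [131. 131.]
-0.2 [np.float64(0.4819350736924128), np.float64(0.07147163727786025), 0.094] [137. 270.]
[460. 195.]
```

View pics/c4.png

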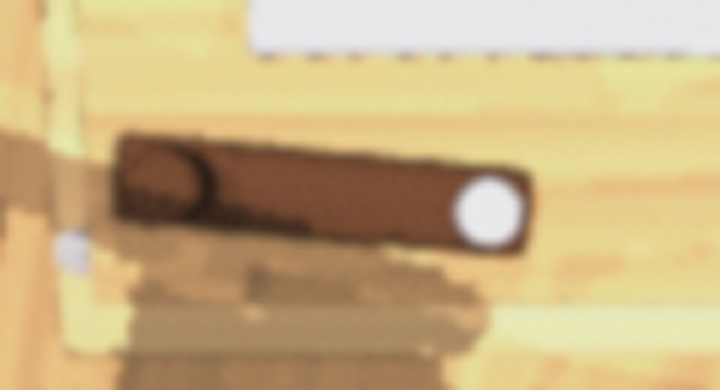

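The zoom shows the pivot screw at (489,211) and the peg top at about (170,180), so the button is slightly clockwise of zero.

Run:
```python
from h import *
U=lambda u,v:(190+(u+.5)/6-.5,95+(v+.5)/6-.5)
p=ray('w2',*U(489,211),.059);q=ray('w2',*U(170,180),.094);e=ray('w2',*U(122,177),.058)
d=q-p;print(p,q,np.hypot(*d[:2]));a=np.arctan2(d[1],d[0]);print('btn angle',(np.pi+.2153-a))
d=e-p;print(np.hypot(*d[:2]),np.pi+.2153-np.arctan2(d[1],d[0]))
delta(q[0],q[1],.09,.2153+np.pi/2)
```

```text
[0.54242443 0.0943119  0.059     ] [0.48436529 0.08835375 0.094     ] 0.05836405504184573
btn angle 6.396221339657427
0.07257575909816082 6.374834334921017
t 16.77 pos [0.5339 0.0378 0.2561] yaw 1.7814 zaxis [ 5.2e-03 -1.0e-04 -1.0e+00] F [0.73 0.13 0.9 ] M [ 0.04 -0.02 -0.  ] op 0.701 ff 0.0
shift [ 0.06   -0.0387  0.1658] turn [ 0.005   0.0012 -0.0047]
```

Call:
drive_tool --moves '[[[0.003,0,0],[0.03,-0.02,0],0.04],[[0,0,0],[0.03,-0.019,0],0.04],[[0,0,0],[0,0,0.045],0.04],[[0,0,0],[0,0,0.045],0.04],[[0,0,0],[0,0,0],0.04]]'

```text
time: 17.4
eef_pos: [0.4815, 0.0906, 0.1619]
tcp_rot: [0.627, 0.779, -0.002, -0.003]
contact_force: [-0.5, 0.9, 0.9]
opening: 0.468
finger_force: 0.0
```

Run:
```python
from h import *
delta(.484,.0884,.083,.2153+np.pi/2)
shot('wrist','w3')
b=cv2.imread('pics/w3.png');cv2.imwrite('pics/w3c.png',b)
```

```text
t 17.4 pos [0.4815 0.0906 0.1619] yaw 1.7861 zaxis [-6.8e-03 -2.0e-04 -1.0e+00] F [-0.46  0.92  0.9 ] M [0.01 0.   0.02] op 0.468 ff 0.0
shift [-0.0028  0.0025  0.0788] turn [-0.0066 -0.0013 -0.    ]
```

View pics/w3c.png

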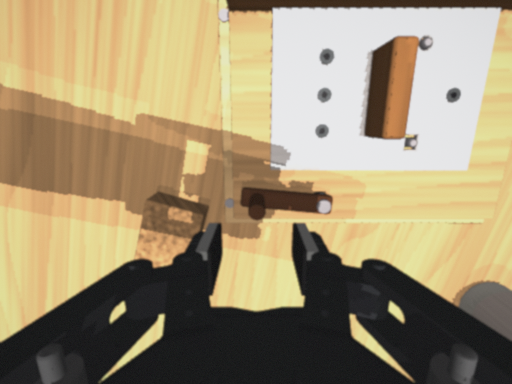

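The template lies flat with both pins through its holes at (426,42) and (411,143). The peg top is the dark circle at about (257,206), between the jaws, and the pivot is at (324,205).

Run:
```python
from h import *
q=ray('w3',257,207,.094);p=ray('w3',324,205,.059);print(q,p,np.hypot(*(q-p)[:2]))
m=np.r_[q[:2]*.5+.5*(p[:2]+.06*np.array([-np.cos(.2153-.1),-np.sin(.2153-.1)]))];print(m)
delta(m[0],m[1],.083,.2153+np.pi/2)
```

```text
[0.48214318 0.09123756 0.094     ] [0.54289647 0.0947608  0.059     ] 0.060855360883316646
[0.48271902 0.08954784]
t 17.45 pos [0.4834 0.0904 0.1645] yaw 1.7858 zaxis [-1.5e-03 -3.0e-04 -1.0e+00] F [ 0.21 -0.51  0.02] M [ 0.03 -0.02 -0.  ] op 0.467 ff 0.0
shift [-0.0007 -0.0008  0.0815] turn [-0.0016 -0.     -0.0003]
```

Aligned. Go down and pinch.

Call:
drive_tool --moves '[[[0,0,0],[0,0,0.04],0.04],[[0,0,0],[0,0,0.03],0.04],[[0,0,0],[0,0,0.0115],0.04],[[0,0,0],[0,0,0],0.02],[[0,0,0],[0,0,0],0.01]]' --grip_force 20

```text
time: 18.08
eef_pos: [0.4814, 0.0895, 0.0844]
tcp_rot: [0.627, 0.779, -0.003, -0.003]
contact_force: [-10.1, -1.6, 6.7]
opening: 0.154
finger_force: 20.7
```

Call:
drive_tool --moves '[[[0,0,0],[0,0,0],0.0],[[0,0,0],[0,0,0],0.0],[[0,0,0],[0,0,0],0.0]]'

```text
time: 18.45
eef_pos: [0.4814, 0.0895, 0.0843]
tcp_rot: [0.627, 0.779, -0.003, -0.002]
contact_force: [-9.5, -1.0, 5.2]
opening: 0.154
finger_force: 20.6
```

Run:
```python
from h import *
delta(.484,.0884,.083,.2153+np.pi/2)
# chords for arc, tool x=+y jig, tool y=+x jig
a=np.linspace(.12,1.56,11);x=-60*np.cos(a);y=60*np.sin(a)
print(np.c_[np.diff(y),np.diff(x)].round(1).tolist())
```

```text
t 18.45 pos [0.4814 0.0895 0.0843] yaw 1.7857 zaxis [-0.0077 -0.0016 -1.    ] F [-9.52 -0.97  5.23] M [-0.33  1.56 -0.01] op 0.154 ff 20.6
shift [-0.0016  0.0024  0.0013] turn [-0.0079 -0.0001 -0.0004]
[[8.5, 1.6], [8.1, 2.8], [7.7, 4.0], [7.0, 5.0], [6.2, 6.0], [5.3, 6.8], [4.3, 7.5], [3.1, 8.0], [1.9, 8.4], [0.7, 8.6]]
```

Call:
drive_tool --moves '[[[0,0,0],[0,-0.003,0],0.0],[[0,0,0],[0.0085,0.0016,0],0.0],[[0,0,0],[0.0081,0.0028,0],0.0],[[0,0,0],[0.0077,0.004,0],0.0],[[0,0,0],[0,0,0],0.0]]'

```text
time: 19.08
eef_pos: [0.4828, 0.1161, 0.0843]
tcp_rot: [0.628, 0.779, -0.001, -0.002]
contact_force: [-7.7, 2.7, 6.5]
opening: 0.156
finger_force: 20.7
```

Run:
```python
from h import *
delta(.484,.0884,.083,.2153+np.pi/2)
```

```text
t 19.07 pos [0.4828 0.1161 0.0843] yaw 1.7848 zaxis [-0.004   0.0011 -1.    ] F [-7.68  2.67  6.5 ] M [ 0.33  1.33 -0.07] op 0.156 ff 20.7
shift [-0.0273 -0.0047  0.0012] turn [-0.0037 -0.0019 -0.0013]
```

Call:
drive_tool --moves '[[[0,0,0],[0.007,0.003,-0.002],0.0],[[0,0,0],[0.0062,0.0055,0],0.0],[[0,0,0],[0.0053,0.0068,0],0.0],[[0,0,0],[0,0,0],0.0]]'

```text
time: 19.58
eef_pos: [0.4925, 0.1382, 0.0845]
tcp_rot: [0.628, 0.778, -0.001, -0.004]
contact_force: [-9.2, 5.2, 1.9]
opening: 0.152
finger_force: 21.0
```

Run:
```python
from h import *
delta(.484,.0884,.083,.2153+np.pi/2)
s=ctrl.get_state()['eef_pos'];
for P in((.5424,.0943),(.5405,.095)):
  d=s[:2]-P;print(np.hypot(*d),np.pi+.2153-np.arctan2(d[1],d[0]))
```

```text
t 19.57 pos [0.4925 0.1382 0.0845] yaw 1.7833 zaxis [-0.0075  0.0031 -1.    ] F [-9.22  5.18  1.94] M [ 0.73  1.45 -0.19] op 0.152 ff 21.0
shift [-0.0469 -0.0188  0.0014] turn [-0.0067 -0.0046 -0.0027]
0.06644219435219854 0.9364942144395094
0.06455717740677702 0.9477840341828907
```

Call:
drive_tool --moves '[[[0,0,0],[0.0065,0.006,0],0.0],[[0,0,0],[0.003,0.007,0],0.0],[[0,0,0],[0.0019,0.008,0],0.0],[[0,0,0],[0,0,0],0.0]]'

```text
time: 20.08
eef_pos: [0.5122, 0.1543, 0.0846]
tcp_rot: [0.628, 0.778, 0.001, -0.002]
contact_force: [-4.0, 6.4, -1.7]
opening: 0.156
finger_force: 20.4
```

Run:
```python
from h import *
delta(.524,.1543,.084,.2153+np.pi/2)
s=ctrl.get_state()['eef_pos'];
for P in((.5368,.0957),(.5405,.095)):
  d=s[:2]-P;print(np.hypot(*d),np.pi+.2153-np.arctan2(d[1],d[0]))
```

```text
t 20.07 pos [0.5122 0.1543 0.0846] yaw 1.7834 zaxis [-0.0023  0.0044 -1.    ] F [-4.03  6.37 -1.75] M [ 1.11  0.72 -0.07] op 0.156 ff 20.4
shift [-0.0025  0.0115  0.0006] turn [-0.0013 -0.0048 -0.0027]
0.06356034134728804 1.3891910374414977
0.06571136869165628 1.3413611047780964
```

Call:
drive_tool --moves '[[[0,0,0],[0.0015,0.007,0],0.0],[[0,0,0],[0,0.005,0],0.0],[[0,0,0],[0,0,0],0.0]]'

```text
time: 20.45
eef_pos: [0.524, 0.1578, 0.0846]
tcp_rot: [0.628, 0.778, 0.001, -0.002]
contact_force: [-2.9, 5.2, -3.4]
opening: 0.157
finger_force: 20.4
```

Run:
```python
from h import *
delta(.524,.1543,.084,.2153+np.pi/2)
s=ctrl.get_state()['eef_pos'];
for P in((.5368,.0957),(.5405,.095)):
  d=s[:2]-P;print(np.hypot(*d),np.pi+.2153-np.arctan2(d[1],d[0]))
```

```text
t 20.45 pos [0.524  0.1578 0.0846] yaw 1.7834 zaxis [-0.0013  0.0034 -1.    ] F [-2.94  5.21 -3.35] M [ 0.74  0.52 -0.09] op 0.157 ff 20.4
shift [-0.0034 -0.0008  0.0006] turn [-0.0006 -0.0036 -0.0027]
0.06337538481043833 1.5830379890864321
0.06490068411375413 1.5293484312175445
```

Call:
drive_tool --moves '[[[0,0,0],[0.001,0,-0.001],0.016],[[0,0,0],[0,0,0],0.024],[[0,0,0],[0,0,0],0.024],[[0,0,0],[0,0,-0.01],0.024],[[0,0,0],[0,0,-0.03],0.024]]'

```text
time: 21.08
eef_pos: [0.5231, 0.1562, 0.1253]
tcp_rot: [0.628, 0.778, -0.001, -0.001]
contact_force: [0.1, 0.0, 0.2]
opening: 0.28
finger_force: 0.0
```

Call:
drive_tool --moves '[[[0,0,0],[0,0,-0.05],0.024],[[0,0,0],[-0.04,0,-0.04],0.024],[[0,0,0],[-0.05,0,0],0.024],[[0,0,0],[-0.05,0,0],0.024],[[0,0,0],[0,0,0],0.024]]'

```text
time: 21.7
eef_pos: [0.5547, 0.0167, 0.2173]
tcp_rot: [0.629, 0.777, 0.0, 0.001]
contact_force: [0.5, 0.2, 1.0]
opening: 0.278
finger_force: 0.0
```

Run:
```python
from h import *
delta(.524,.1543,.084,.2153+np.pi/2)
shot('wrist','w5')
```

```text
t 21.7 pos [0.5547 0.0167 0.2173] yaw 1.78 zaxis [ 0.0025 -0.0014 -1.    ] F [0.51 0.17 1.01] M [-0.05 -0.02 -0.05] op 0.278 ff 0.0
shift [ 0.1412 -0.0018  0.1331] turn [ 0.0021  0.0019 -0.0061]
```

View pics/w5.png

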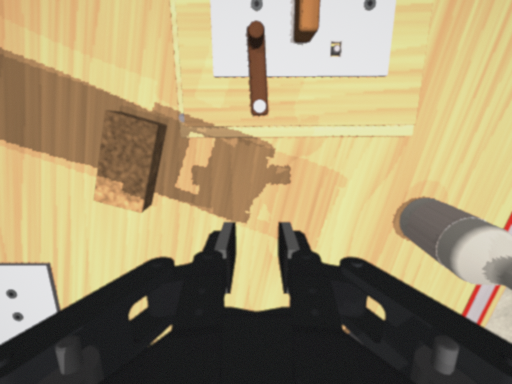

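The turn-button lies across the plate, square to the fence: pivot at (259,106), peg end at (256,35). The pin shows in the slot at (336,48), and the robot is clear of everything.

```bash
python3 -c "
from plant import ctrl
print(ctrl.sign_off())"
```

```text
the job is handed in; nothing more can be done
None
```

The template is seated flat over both pins and released, the turn-button is swung across it at about 1.55 rad, and the job was handed in at about 22 s; the sign-off returned no verdict.

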